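# Tuck the tealight coaster into the corner of the TV stand

### The job

Put the tealight away from the front of the television stand: with the fingertips, push the square coaster, its glass cup riding on it, across the black stand and into the empty back corner (the back corner where the tin does not stand), so that it ends square, snug against both the raised back edge and the raised end edge. Push only the coaster, without touching the cup or lifting anything, and keep the cup standing on the middle of the coaster. Leave the tin, the streaming puck and the clip holder where they are.

Things in the scene. Friction and masses are not known exactly. Their poses are not given: they have to be found in the camera images.
- stand: Fixed matte black metal stand, 284 mm deep (x), 620 mm wide (y), flat top 50 mm above the table. Origin: middle of its underside at table level; +x to its open front (away from the robot), -x to its back (robot and television side), +y to its left end. Back edge and both ends turn up as lips 4 mm thick, 18 mm above the top: inner faces at x = -138 mm and y = +-306 mm. Yaw up to 9 degrees.
- corner_left (a point): Back left inside corner of the stand: where the inner face of the back lip, the inner face of the +y end lip and the flat top meet. Axes parallel to the stand's.
- corner_right (a point): Back right inside corner of the stand: where the inner face of the back lip, the inner face of the -y end lip and the flat top meet. Axes parallel to the stand's.
- coaster: The thing to push: loose square white ceramic coaster with a cork underside, 100 x 100 mm and 11 mm thick (lowest 3 mm cork, 96 mm square), about 0.2 kg. Origin: centre of its underside; x and y run square to its sides, z up. It starts in the middle part of the stand, away from the lips, turned up to 20 degrees to the stand.
- cup: Frosted glass tealight cup with a tealight in it, 64 mm across and 50 mm tall, about 0.13 kg, standing loose near the middle of the coaster (top 61 mm above the stand's top). Not to be touched. Origin: centre of its underside.
- tin: Red plastic tin with a shut hinged lid, 76 mm deep, 92 mm wide, 55 mm tall, standing loose in one of the two back corners of the stand, a few mm from the lips; the coaster belongs in the other one. Leave it. Origin: centre of its underside.
- puck: White round streaming puck, 94 mm across and 22 mm high, loose near the front of the stand at one end, in front of the tin. Leave it. Origin: centre of its underside.
- clip_holder: Steel spring clip on a weighted round foot 56 mm across, 54 mm tall in all, loose near the front of the stand at the end where the back corner is empty; it stands clear of that corner. Leave it. Origin: centre of its underside.
Mind the look-alikes: they are no part of the job. Of the things shaped like the coaster, the white one is meant.

How it is judged:
At the end, for the whole second after the job is handed in: The coaster lies flat and at rest in the back corner that the tin leaves empty, its sides within 5 mm of both the back lip and the end lip and square to the stand within 0.07 rad (4 degrees), with the cup standing upright on it, its centre within 18 mm of the coaster's centre (x of coaster in the frame of corner_left between 0.045 and 0.055 m and (y of coaster in the frame of corner_left between -0.055 and -0.045 m or y of coaster in the frame of corner_right between 0.045 and 0.055 m) and (angle between the x axis of coaster and the x axis of stand, either way round below 0.07 rad or angle between the x axis of coaster and the y axis of stand, either way round below 0.07 rad) and z of coaster in the frame of corner_left below 0.004 m and angle between coaster's own z axis and vertical below 0.05 rad and horizontal distance between coaster and tin above 0.3 m and horizontal distance between cup and coaster below 0.018 m and angle between cup's own z axis and vertical below 0.1 rad and z of cup in the frame of coaster below 0.015 m and linear speed of each of coaster, cup below 0.01 m/s); the robot touches nothing.
It fails at once if the robot touches the glass cup (contact force between cup and the arm above 0.3 N or contact force between cup and the fingers above 0.3 N).
It fails at once if the cup tips, or slides off the middle of the coaster by more than 25 mm (angle between cup's own z axis and vertical above 0.3 rad or horizontal distance between cup and coaster above 0.025 m or z of cup in the frame of coaster above 0.02 m).
It fails at once if the coaster is lifted or tipped off the stand's top (z of coaster in the frame of corner_left above 0.008 m or angle between coaster's own z axis and vertical above 0.2 rad or z of coaster in the frame of corner_left below -0.01 m).
It fails at once if the tin, the puck or the clip holder is moved by more than 10 mm or tipped (distance of any of tin, puck, clip_holder from where it was at the start of the episode above 0.01 m or angle between any of tin, clip_holder, puck's own z axis and vertical above 0.2 rad).
It also fails if it takes over 58 s, if anything falls off the work surface, if the arm or the gripper's body presses on something with over 40 N, if the wrist force passes 120 N, or if a joint passes its speed limit or range.

### The arm

A 6-joint arm with a two-finger parallel gripper is mounted at the origin on the work surface. World frame = base frame: x ahead of the robot, y to its left, z up, the work surface at z = 0. Lengths are in m, angles in rad, forces in N, time in s.
With the tool pointing down it reaches from about 0.25 to 0.725 m from the base axis. Payload 4 kg.
Tool frame: the origin (TCP) lies midway between the tips of the shut fingers; the grasp point (between the pads) lies 19 mm behind it; z points along the fingers, y is the line along which they close (so a half turn about z gives the same grasp; the last joint's range is limited). The gripper opens to 85 mm and grips with 20 to 120 N. Pads are 22 mm wide; open, the fingers measure 114 mm over their backs; the gripper's body (76 mm by 85 mm) begins 54 mm behind the grasp point. The pads swing forward as they close: fully open they stand 13 mm farther back than shut.
Start: joints at [-1.217, 0.241, 0.005, 1.335, 0, 1.571], TCP at [0.173, -0.469, 0.231] pointing down, gripper open.
Joint ranges: [-2.72, 2.72], [-1.05, 1.87], [-1.09, 1.28], [-1.99, 2.15], [-1.42, 1.44], [-3.14, 3.14]. Speed limits (rad/s): [2.79, 2.79, 3.14, 3.14, 3.14, 3.14].

### API

Orientations are given as a unit quaternion [x, y, z, w].
In Python, from workcell import get_obs, camera, job_done, silhouettes gives the robot as it stands. The module is installed in compiled form; this text tells all that it offers.
- The arm moves only by the tool drive_tool, never from a script. Its argument "increments" is a list of rows, each a list of 3 entries, a list of its own where there are three numbers: the shift along the world's x, y, z in mm, then the turn, a rotation vector about the world's x, y, z in degrees, then the opening, from 0 (shut) to 1 (fully open). A call has 1 to 8 rows; each row shifts and turns the commanded pose from where the row before left it; what a row does not reach is not made up. A row lasts 1/12 s, in which the tool goes at most 41.7 mm and 7.16 degrees, less where a joint would pass 70% of its speed; a pose out of reach is approached as far as the arm can. A call is refused whole if a number of a shift passes 41.7 or a number of a turn 7.16, either way. A call with a gripper value outside its range is refused whole. The fingers move at their own pace and stop on an object; the grip force is fixed at half the most. Time passes only in rows, so rows that do not move let the fingers close. It gives the time, the measured TCP pose, the force, the opening and the grip force at its end, in the units of the state.
- get_obs(): the state, without advancing time (a new reading comes with each control period).
- camera(name): name is "side" or "top" or "wrist"; returns a dict with "image" (420x560x3 uint8, red, green, blue), "K" (3x3 intrinsics, pixels), "view" (4x4, takes a point from world to camera coordinates). Camera axes: x right, y down, z forward; pixel columns grow to the right and rows downward; lengths in m; the calibration is good to about 2 mm. The wrist camera is an equidistant fisheye: a pixel r from the principal point sees the ray r / f radians off the axis. A picture is of the moment at which its call begins. There is no depth.
- job_done(): hands the job in; it is judged then, once.
Trained networks look in a picture, given as the dict that the camera call returned (one of the last four; its "shot" number tells which), for a name from the list of things; names that differ only in an ending like _2 or _b are one class to them, and where a whole thing is asked for, a point or a joint stands for the part that bears it (a point fixed in the world has none). Each returns a list of dicts, best first, with "conf" (0 to 1); they miss things now and then, are a little off and sometimes report something else, mostly with a low value. They report only what shows in the picture. A call takes as long as a camera call. They do not tell look-alikes from the thing itself.
- silhouettes(query, picture): "region" (420x560 bool, what is visible of it) and "bbox" ([left, top, right, bottom] in pixels, round what is visible of it).
The state is a dict: "clock": time; "joint_pos": joint angles; "joint_vel": joint speeds; "tau": joint torques, N m; "eef_pos": TCP position; "tool_rot": TCP orientation; "ft_force": force on the tool from outside, world axes, zero at the start; "ft_torque": the same for the moment, N m; "grip_width": finger opening in m; "grasp_force": force on a finger pad.
Only numpy, scipy, OpenCV 4.12 (cv2) and the standard library are available. Lean on these libraries where they do the work, as an engineer would, in place of code of your own. Each camera call takes 0.05 s, during which the arm holds its last target. There are 200 camera calls.

## Working session

There is one attempt and no reset: what is moved stays moved. The work goes in short steps, Python scripts to look and compute and a tool call to move; the robot and the scene stay as the last step left them, time stands still between calls to the robot, and variables do not carry over. Pictures are saved under pics/ and viewed, at most 10 in all, crops included, and the job is handed in when it is done.

Besides the shell and the picture viewer there is one more tool, called after "Emit:" by a JSON object that holds its "method" and its "body", one argument or row to a line. drive_tool: Moves the arm, as the interface text tells. Its arguments: {"type":"object","properties":{"increments":{"type":"array"}},"required":["increments"]}

```bash
mkdir -p pics
python3 - <<'E'
from workcell import *
import cv2,numpy as np
o=get_obs();print(o['clock'],o['eef_pos'],o['tool_rot'],o['grip_width'])
for n in('top','side'):
    p=camera(n);cv2.imwrite(f'pics/{n}0.png',p['image'][:,:,::-1]);print(n,p['K'].tolist(),p['view'].round(4).tolist())
    for q in('coaster','cup','tin','puck','clip_holder','stand'):
        print(q,[(round(d['conf'],2),list(map(int,d['bbox']))) for d in silhouettes(q,p)])
E
```

```text
0.0 [ 0.17301665 -0.46845035  0.2304135 ] [ 9.84393831e-01  1.75976477e-01 -1.87805246e-04 -1.01527946e-03] 0.08543079328316688
top [[502.90411604821014, 0.0, 276.7698983545335], [0.0, 502.90411604821014, 207.04137322713552], [0.0, 0.0, 1.0]] [[-0.0139, -0.9999, -0.0035, 0.015], [-0.997, 0.0141, -0.0762, 0.4707], [0.0762, 0.0024, -0.9971, 1.4988], [0.0, 0.0, 0.0, 1.0]]
coaster [(0.94, [344, 262, 381, 303]), (0.78, [391, 198, 434, 240]), (0.73, [133, 235, 168, 272]), (0.67, [198, 229, 239, 268]), (0.62, [254, 152, 291, 189])]
cup [(0.73, [259, 157, 280, 177])]
tin [(0.77, [327, 199, 362, 232])]
puck [(0.62, [338, 143, 370, 172])]
clip_holder [(0.69, [175, 131, 195, 147])]
stand [(0.92, [153, 115, 377, 237])]
side [[391.6880354330406, 0.0, 279.02104971636976], [0.0, 391.6880354330406, 208.75841068662734], [0.0, 0.0, 1.0]] [[-0.8854, -0.4648, -0.0023, 0.3933], [-0.3128, 0.5995, -0.7367, 0.2166], [0.3438, -0.6516, -0.6762, 1.0045], [0.0, 0.0, 0.0, 1.0]]
coaster [(0.96, [211, 195, 257, 224]), (0.96, [356, 193, 389, 218]), (0.82, [254, 273, 309, 316]), (0.72, [211, 344, 270, 398]), (0.6, [313, 153, 352, 175])]
cup []
tin [(0.8, [294, 161, 327, 196])]
puck [(0.92, [256, 156, 281, 170]), (0.49, [213, 194, 257, 225]), (0.31, [143, 243, 162, 266])]
clip_holder [(0.58, [142, 241, 163, 267])]
stand [(0.95, [113, 150, 334, 330]), (0.64, [294, 163, 325, 196])]
```

Run:
```python
import cv2
i=cv2.imread('pics/top0.png');cv2.imwrite('pics/top0c.png',cv2.resize(i[100:320,120:440],None,fx=2.5,fy=2.5,interpolation=cv2.INTER_CUBIC))
```

```text
(no output)
```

View pics/top0c.png

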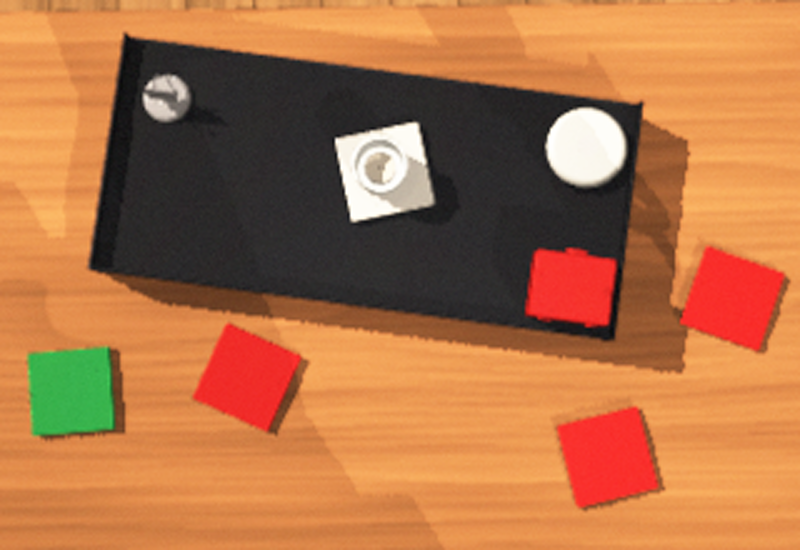

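View pics/side0.png

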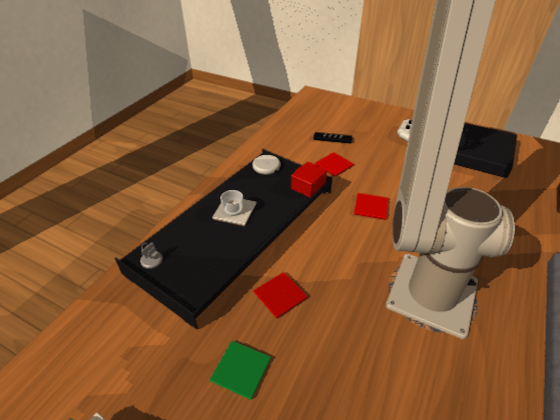

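The top view shows the tin at the right back corner (crop 570,287), so the empty corner is the back left one (crop ~105,265). The white coaster with the cup is at crop (385,172), the puck at (587,147) and the clip holder at (166,98). In the side view, the coaster at (234,210) lies clear of everything else. Next I fit the poses.

```bash
cat > h.py <<'E'
from workcell import *
import cv2,numpy as np
from scipy.optimize import least_squares
def proj(p,P):
    c=np.c_[P,np.ones(len(P))]@p['view'].T; u=c[:,:3]@p['K'].T; return u[:,:2]/u[:,2:]
def back(p,uv,z):
    R,t=p['view'][:3,:3],p['view'][:3,3]; C=-R.T@t
    d=(np.c_[uv,np.ones(len(uv))]@np.linalg.inv(p['K']).T)@R
    return C+d*((z-C[2])/d[:,2])[:,None]
def rect(v,w,h,z):
    c,s=np.cos(v[2]),np.sin(v[2]);q=np.array([[1,1],[1,-1],[-1,-1],[-1,1]])*[w/2,h/2]
    return np.c_[q@np.array([[c,s],[-s,c]])+v[:2],np.full(4,z)]
def fitquad(p,uv,w,h,z):
    # uv order: (+x+y),(+x-y),(-x-y),(-x+y)
    m=back(p,uv,z).mean(0)
    r=least_squares(lambda v:(proj(p,rect(v,w,h,z))-uv).ravel(),[m[0],m[1],0]);return r.x,np.sqrt(2*r.cost/4)
def minquad(mask):
    c=max(cv2.findContours(mask.astype(np.uint8),0,2)[0],key=cv2.contourArea);h=cv2.convexHull(c)
    return h.reshape(-1,2).astype(float)
def fitmask(p,mask,w,h,z,v0):
    # maximise overlap: soft rendered polygon vs mask
    m=cv2.GaussianBlur(mask.astype(np.float32),(0,0),1.0);H,W=m.shape
    def r(v):
        a=np.zeros((H,W),np.uint8);cv2.fillConvexPoly(a,np.round((proj(p,rect(v,w,h,z)))*256).astype(np.int32),255,cv2.LINE_AA,8)
        return float(((cv2.GaussianBlur(a/np.float32(255),(0,0),1.0)-m)**2).sum())
    from scipy.optimize import minimize
    s=minimize(r,v0,method='Nelder-Mead',options=dict(initial_simplex=np.array(v0)+np.array([[0,0,0],[.006,0,0],[0,.006,0],[0,0,.08]])))
    return s.x,s.fun
def stand2world(S,P): c,s=np.cos(S[2]),np.sin(S[2]);return np.array(P)@np.array([[c,s],[-s,c]])+S[:2]
def world2stand(S,P): c,s=np.cos(S[2]),np.sin(S[2]);return (np.array(P)-S[:2])@np.array([[c,-s],[s,c]])
def white(p,z0=150):
    i=p['image'].astype(int);return (i.min(2)>z0)&(i.max(2)-i.min(2)<70)
E
cat > m.py <<'E'
from h import *
p=camera('top')
uv=np.array([[125,37],[642,103],[613,338],[92,270]])/2.5+[120,100]
S,e=fitquad(p,uv,.284,.620,.068);print('stand',S,e)
cuv=np.array([[335,137],[418,122],[436,207],[352,222]])/2.5+[120,100]
C,e=fitquad(p,cuv,.1,.1,.061);print('coaster corners',C,e)
d=silhouettes('coaster',p)
k=[x for x in d if p['image'][x['region']].min(1).mean()>100]
m=k[0]['region'];C2,f=fitmask(p,m,.1,.1,.061,C);print('mask fit',C2,f)
print('coaster in stand',world2stand(S,C2[:2]),np.degrees(C2[2]-S[2]))
c=silhouettes('cup',p)
for x in c: print('cup',x['conf'],x['bbox'],back(p,np.argwhere(x['region'])[:,::-1].mean(0)[None],.09))
for n,P in dict(cornerL=[-.138,.306],target=[-.088,.256],front=[-.088+.05,.256]).items(): print(n,stand2world(S,P))
cc=(C2[2]);print('front face ctr',C2[:2]+.05*np.array([np.cos(cc),np.sin(cc)]))
for q in ('tin','puck','clip_holder'):
    for x in silhouettes(q,p)[:1]: print(q,world2stand(S,back(p,np.argwhere(x['region'])[:,::-1].mean(0)[None],.07)[:,:2]))
E
python3 m.py
```

```text
stand [ 0.56338523  0.03568712 -0.14368535] 1.4248786426516273
coaster corners [0.58079426 0.01455628 0.17661928] 0.6071184668064543
mask fit [0.58036759 0.01654872 0.19117793] 376.0420837402344
coaster in stand [ 0.01954781 -0.01650945] 19.18625259419128
cup 0.71 [262.9, 158.9, 283.3, 177.5] [[0.5854776  0.02224435 0.09      ]]
cornerL [0.4706239  0.35829421]
target [0.51294908 0.30164989]
front [0.56243383 0.29449032]
front face ctr [0.62945664 0.0260495 ]
puck [[ 0.07838382 -0.24728199]]
clip_holder [[0.07236136 0.25021364]]
```

Emit:
{"method": "drive_tool", "body": {
  "increments": [
    [[29,27,0],[0,0,-7],0.4],
    [[29,27,0],[0,0,-7],0.4],
    [[29,27,0],[0,0,-7],0.4],
    [[29,27,0],[0,0,-7],0.4],
    [[29,27,0],[0,0,-0.5],0.4],
    [[29,27,0],[0,0,0],0.4],
    [[29,27,0],[0,0,0],0.4],
    [[29,27,0],[0,0,0],0.4]
  ]
}}

```text
clock: 1.67
eef_pos: [0.396, -0.262, 0.2316]
tool_rot: [0.999, -0.049, 0.0, 0.0]
ft_force: [0.0, -0.9, 0.1]
grip_width: 0.0342
grasp_force: 0.0
```

Emit:
{"method": "drive_tool", "body": {
  "increments": [
    [[29,27,0],[0,0,0],0.4],
    [[29,27,0],[0,0,0],0.4],
    [[29,27,0],[0,0,0],0.4],
    [[29,27,0],[0,0,0],0.4],
    [[29,27,0],[0,0,0],0.4],
    [[29,27,0],[0,0,0],0.4],
    [[29,27,0],[0,0,0],0.4],
    [[0,0,0],[0,0,0],0.4]
  ]
}}

```text
clock: 2.33
eef_pos: [0.6021, -0.0691, 0.2296]
tool_rot: [0.999, -0.045, 0.001, -0.001]
ft_force: [-0.4, -0.8, -0.5]
grip_width: 0.0345
grasp_force: 0.0
```

Emit:
{"method": "drive_tool", "body": {
  "increments": [
    [[24,23,0],[0,0,-1.5],0.4],
    [[24,23,0],[0,0,-1.5],0.4],
    [[24,22,0],[0,0,0],0.4],
    [[0,0,-35],[0,0,0],0.4],
    [[0,0,-35],[0,0,0],0.4],
    [[0,0,-35],[0,0,0],0.4],
    [[0,0,-35],[0,0,0],0.4],
    [[0,0,0],[0,0,0],0.4]
  ]
}}

```text
clock: 3.0
eef_pos: [0.66, -0.0445, 0.0822]
tool_rot: [0.999, -0.04, -0.008, -0.016]
ft_force: [-1.8, 0.9, -1.7]
grip_width: 0.0343
grasp_force: 0.0
```

Run:
```python
from h import *
o=get_obs();print(o['eef_pos'],o['tool_rot'],o['ft_force'])
a=[]
for n in('top','side'):
    p=camera(n);i=p['image'][:,:,::-1]
    a.append(cv2.resize(i[120:240,140:400] if n=='top' else i[130:290,130:400],(780,360 if n=='top' else 462)))
cv2.imwrite('pics/b1.png',np.vstack(a)[:,:][:822]);b=cv2.resize(np.vstack(a),None,fx=.72,fy=.72);cv2.imwrite('pics/b1.png',b)
```

```text
[ 0.65995365 -0.04447107  0.08223875] [ 0.99903966 -0.04018445 -0.00763245 -0.01570681] [-1.80111439  0.92409683 -1.65859046]
```

View pics/b1.png

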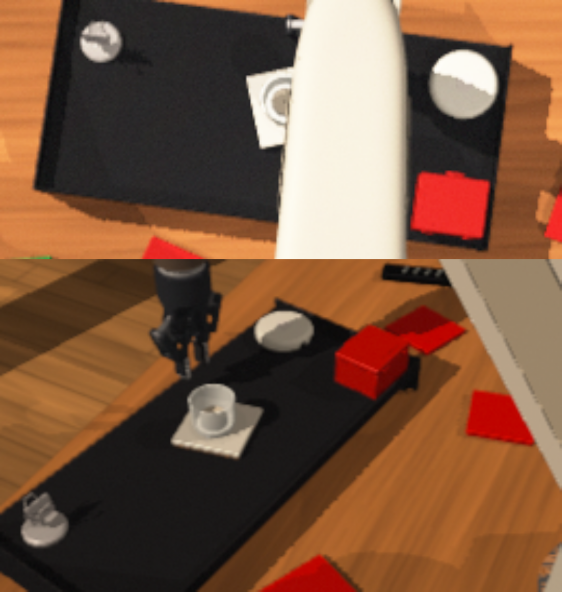

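The gripper is in front of the coaster but short in y, with a small tilt (side view: tips at about (190,365), coaster at (217,430)). I'll correct both.

Emit:
{"method": "drive_tool", "body": {
  "increments": [
    [[3,15,0],[0,0,0],0.4],
    [[3,15,0],[0,0,0],0.4],
    [[3,13,0],[0,0,0],0.4],
    [[0,0,0],[0,0,0],0.4]
  ]
}}

```text
clock: 3.43
eef_pos: [0.6762, -0.0169, 0.0939]
tool_rot: [0.999, -0.022, 0.003, -0.023]
ft_force: [0.4, -0.1, 0.2]
grip_width: 0.0338
grasp_force: 0.0
```

```bash
cat > s.py <<'E'
from workcell import *
import numpy as np
from scipy.spatial.transform import Rotation as R
o=get_obs();r=R.from_quat(o['tool_rot'])
g=R.from_euler('z',-8.2,degrees=True)*R.from_euler('x',180,degrees=True)
print(o['clock'],o['joint_pos'].round(3) if hasattr(o['joint_pos'],'round') else o['joint_pos'],np.round(o['eef_pos'],4),np.round(o['ft_force'],1))
print('tool axes\n',r.as_matrix().round(3)); print('rotvec deg to goal yaw -8.2',np.degrees((g*r.inv()).as_rotvec()).round(2))
E
python3 s.py
```

```text
3.4333 [-0.046  0.667  0.309  1.208  0.046  3.141] [ 0.6762 -0.0169  0.0939] [ 0.4 -0.1  0.2]
tool axes
 [[ 0.999 -0.044  0.006]
 [-0.044 -0.998  0.046]
 [ 0.004 -0.046 -0.999]]
rotvec deg to goal yaw -8.2 [-2.59  0.49 -5.66]
```

Joint 6 is at its limit. A half turn the other way gives an equivalent grasp, so I'll raise the arm and turn it +174°.

Emit:
{"method": "drive_tool", "body": {
  "increments": [
    [[0,0,20],[0,0,7],0.4],
    [[0,0,20],[-2.6,0.5,7],0.4],
    [[0,0,20],[0,0,7],0.4],
    [[0,0,0],[0,0,7],0.4],
    [[0,0,0],[0,0,7],0.4],
    [[0,0,0],[0,0,7],0.4],
    [[0,0,0],[0,0,7],0.4],
    [[0,0,0],[0,0,7],0.4]
  ]
}}

```text
clock: 4.1
eef_pos: [0.6746, -0.0187, 0.1526]
tool_rot: [0.894, 0.449, -0.006, 0.002]
ft_force: [-0.2, 0.2, 0.0]
grip_width: 0.034
grasp_force: 0.0
```

Emit:
{"method": "drive_tool", "body": {
  "increments": [
    [[0,0,0],[0,0,7],0.4],
    [[0,0,0],[0,0,7],0.4],
    [[0,0,0],[0,0,7],0.4],
    [[0,0,0],[0,0,7],0.4],
    [[0,0,0],[0,0,7],0.4],
    [[0,0,0],[0,0,7],0.4],
    [[0,0,0],[0,0,7],0.4],
    [[0,0,0],[0,0,7],0.4]
  ]
}}

```text
clock: 4.77
eef_pos: [0.6745, -0.0187, 0.1525]
tool_rot: [0.578, 0.816, -0.005, 0.006]
ft_force: [-0.2, 0.4, -0.2]
grip_width: 0.0339
grasp_force: 0.0
```

Emit:
{"method": "drive_tool", "body": {
  "increments": [
    [[0,0,0],[0,0,7],0.4],
    [[0,0,0],[0,0,7],0.4],
    [[0,0,0],[0,0,7],0.4],
    [[0,0,0],[0,0,7],0.4],
    [[0,0,0],[0,0,7],0.4],
    [[0,0,0],[0,0,7],0.4],
    [[0,0,0],[0,0,6],0.4],
    [[0,0,0],[0,0,0],0.4]
  ]
}}

```text
clock: 5.43
eef_pos: [0.6745, -0.0188, 0.1525]
tool_rot: [0.199, 0.98, -0.003, 0.008]
ft_force: [0.2, -0.6, 0.1]
grip_width: 0.034
grasp_force: 0.0
```

```bash
sed -i "s/'z',-8.2/'z',171.8/" s.py; python3 s.py
```

```text
5.4333 [-0.024  0.621  0.382  1.318 -0.008  0.376] [ 0.6745 -0.0188  0.1525] [ 0.2 -0.6  0.1]
tool axes
 [[-0.921  0.389  0.014]
 [ 0.389  0.921 -0.008]
 [-0.016 -0.002 -1.   ]]
rotvec deg to goal yaw -8.2 [ 0.38  0.85 14.72]
```

Emit:
{"method": "drive_tool", "body": {
  "increments": [
    [[0,6,0],[0.4,0.8,5],0.4],
    [[0,6,0],[0,0,5],0.4],
    [[0,6,0],[0,0,4.7],0.4],
    [[0,0,-25],[0,0,0],0.4],
    [[0,0,-25],[0,0,0],0.4],
    [[0,0,-25],[0,0,0],0.4],
    [[0,0,-10],[0,0,0],0.4],
    [[0,0,0],[0,0,0],0.4]
  ]
}}

```text
clock: 6.1
eef_pos: [0.6718, -0.0009, 0.0633]
tool_rot: [0.073, 0.997, -0.001, -0.004]
ft_force: [-0.4, -0.3, -0.2]
grip_width: 0.034
grasp_force: 0.0
```

```bash
python3 s.py
```

```text
6.1 [-1.000e-03  6.910e-01  2.700e-01  1.157e+00 -1.000e-03  1.460e-01] [ 0.6718 -0.0009  0.0633] [-0.4 -0.3 -0.2]
tool axes
 [[-0.989  0.146 -0.007]
 [ 0.146  0.989 -0.001]
 [ 0.007 -0.002 -1.   ]]
rotvec deg to goal yaw -8.2 [ 0.07 -0.43  0.22]
```

Emit:
{"method": "drive_tool", "body": {
  "increments": [
    [[0,0,-4],[0,0,0],0.4],
    [[0,0,-4],[0,0,0],0.4],
    [[0,0,-1],[0,0,0],0.4],
    [[0,0,0],[0,0,0],0.4]
  ]
}}

```text
clock: 6.43
eef_pos: [0.6747, -0.0011, 0.0584]
tool_rot: [0.073, 0.997, -0.001, 0.0]
ft_force: [0.7, 0.1, 0.6]
grip_width: 0.0341
grasp_force: 0.0
```

Emit:
{"method": "drive_tool", "body": {
  "increments": [
    [[0,0,-1],[0,0,0],0.4],
    [[0,0,0],[0,0,0],0.4]
  ]
}}

```text
clock: 6.6
eef_pos: [0.6745, -0.0011, 0.057]
tool_rot: [0.073, 0.997, -0.001, 0.0]
ft_force: [-0.9, 0.5, -0.2]
grip_width: 0.0343
grasp_force: 0.0
```

Emit:
{"method": "drive_tool", "body": {
  "increments": [
    [[0,0,-1],[0,0,0],0.4],
    [[0,0,0],[0,0,0],0.4]
  ]
}}

```text
clock: 6.77
eef_pos: [0.6741, -0.0011, 0.0555]
tool_rot: [0.073, 0.997, -0.001, -0.0]
ft_force: [0.7, 0.1, -1.2]
grip_width: 0.0345
grasp_force: 0.0
```

Emit:
{"method": "drive_tool", "body": {
  "increments": [
    [[0,0,-2],[0,0,0],0.4],
    [[0,0,0],[0,0,0],0.4]
  ]
}}

```text
clock: 6.93
eef_pos: [0.6738, -0.0011, 0.0529]
tool_rot: [0.073, 0.997, -0.001, -0.001]
ft_force: [-0.0, -0.1, 0.4]
grip_width: 0.0339
grasp_force: 0.0
```

Emit:
{"method": "drive_tool", "body": {
  "increments": [
    [[0,0,-1],[0,0,0],0.4],
    [[0,0,0],[0,0,0],0.4]
  ]
}}

```text
clock: 7.1
eef_pos: [0.6739, -0.0011, 0.052]
tool_rot: [0.073, 0.997, -0.001, -0.001]
ft_force: [0.7, -0.2, 0.2]
grip_width: 0.0343
grasp_force: 0.0
```

Emit:
{"method": "drive_tool", "body": {
  "increments": [
    [[-4,0.6,0],[0,0,0],0.4],
    [[-4,0.6,0],[0,0,0],0.4],
    [[-4,0.6,0],[0,0,0],0.4],
    [[-4,0.6,0],[0,0,0],0.4],
    [[-4,0.6,0],[0,0,0],0.4],
    [[-4,0.6,0],[0,0,0],0.4],
    [[-4,0.6,0],[0,0,0],0.4],
    [[-4,0.6,0],[0,0,0],0.4]
  ]
}}

```text
clock: 7.77
eef_pos: [0.6421, 0.0036, 0.0527]
tool_rot: [0.073, 0.997, -0.001, -0.0]
ft_force: [0.7, -0.5, -0.4]
grip_width: 0.0343
grasp_force: 0.8
```

Emit:
{"method": "drive_tool", "body": {
  "increments": [
    [[-4,0.6,0],[0,0,0],0.4],
    [[-4,0.6,0],[0,0,0],0.4],
    [[-4,0.6,0],[0,0,0],0.4],
    [[-4,0.6,0],[0,0,0],0.4],
    [[-4,0.6,0],[0,0,0],0.4],
    [[-4,0.6,0],[0,0,0],0.4],
    [[-4,0.6,0],[0,0,0],0.4],
    [[0,0,0],[0,0,0],0.4]
  ]
}}

```text
clock: 8.43
eef_pos: [0.613, 0.0082, 0.0524]
tool_rot: [0.073, 0.997, -0.0, -0.001]
ft_force: [1.0, -0.5, 1.2]
grip_width: 0.0343
grasp_force: 0.2
```

```bash
cat > look.py <<'E'
from h import *
import sys
p=camera('side');i=p['image'][:,:,::-1]
cv2.imwrite(f'pics/{sys.argv[1]}.png',cv2.resize(i[130:340,100:380],None,fx=2.8,fy=2.8,interpolation=cv2.INTER_CUBIC))
E
python3 s.py; python3 look.py c1
```

```text
8.4333 [ 1.400e-02  5.880e-01  5.000e-02  1.035e+00 -1.000e-03  1.590e-01] [0.613  0.0082 0.0524] [ 1.  -0.5  1.2]
tool axes
 [[-0.989  0.145 -0.002]
 [ 0.145  0.989 -0.001]
 [ 0.002 -0.001 -1.   ]]
rotvec deg to goal yaw -8.2 [ 0.04 -0.13  0.13]
```

View pics/c1.png

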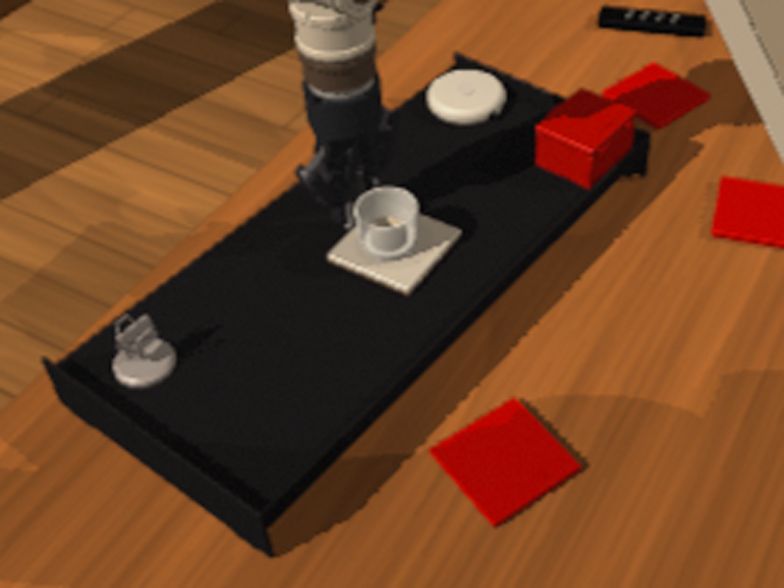

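The coaster at (395,250) has turned to line up with the stand. The cup at (385,220) is near its middle. I'll keep pushing toward the back lip.

Emit:
{"method": "drive_tool", "body": {
  "increments": [
    [[-4,0.6,0],[0,0,0],0.4],
    [[-4,0.6,0],[0,0,0],0.4],
    [[-4,0.6,0],[0,0,0],0.4],
    [[-4,0.6,0],[0,0,0],0.4],
    [[-4,0.6,0],[0,0,0],0.4],
    [[-4,0.6,0],[0,0,0],0.4],
    [[-4,0.6,0],[0,0,0],0.4],
    [[-4,0.6,0],[0,0,0],0.4]
  ]
}}

```text
clock: 9.15
eef_pos: [0.5815, 0.0129, 0.0522]
tool_rot: [0.073, 0.997, -0.001, -0.001]
ft_force: [2.6, 0.3, -1.1]
grip_width: 0.0341
grasp_force: 0.7
```

Emit:
{"method": "drive_tool", "body": {
  "increments": [
    [[-4,0.6,0],[0,0,0],0.4],
    [[-4,0.6,0],[0,0,0],0.4],
    [[-4,0.6,0],[0,0,0],0.4],
    [[-4,0.6,0],[0,0,0],0.4],
    [[-4,0.6,0],[0,0,0],0.4],
    [[-4,0.6,0],[0,0,0],0.4],
    [[-4,0.6,0],[0,0,0],0.4],
    [[0,0,0],[0,0,0],0.4]
  ]
}}

```text
clock: 9.82
eef_pos: [0.553, 0.0171, 0.0524]
tool_rot: [0.073, 0.997, -0.001, -0.001]
ft_force: [0.4, 0.3, -0.4]
grip_width: 0.0342
grasp_force: 0.0
```

Emit:
{"method": "drive_tool", "body": {
  "increments": [
    [[-2,0.3,0],[0,0,0],0.4],
    [[-2,0.3,0],[0,0,0],0.4],
    [[-2,0.3,0],[0,0,0],0.4],
    [[0,0,0],[0,0,0],0.4]
  ]
}}

```text
clock: 10.15
eef_pos: [0.5479, 0.0179, 0.0525]
tool_rot: [0.073, 0.997, -0.001, -0.001]
ft_force: [1.2, -0.0, 0.1]
grip_width: 0.034
grasp_force: 0.3
```

Emit:
{"method": "drive_tool", "body": {
  "increments": [
    [[-2,0.3,0],[0,0,0],0.4],
    [[-2,0.3,0],[0,0,0],0.4],
    [[-2,0.3,0],[0,0,0],0.4],
    [[-1,0.1,0],[0,0,0],0.4],
    [[0,0,0],[0,0,0],0.4]
  ]
}}

```text
clock: 10.57
eef_pos: [0.5408, 0.0189, 0.0524]
tool_rot: [0.073, 0.997, -0.001, -0.001]
ft_force: [1.7, -0.4, 0.6]
grip_width: 0.0342
grasp_force: 0.5
```

Emit:
{"method": "drive_tool", "body": {
  "increments": [
    [[-1,0.1,0],[0,0,0],0.4],
    [[-1,0.2,0],[0,0,0],0.4],
    [[-1,0.1,0],[0,0,0],0.4]
  ]
}}

```text
clock: 10.82
eef_pos: [0.5382, 0.0193, 0.0524]
tool_rot: [0.073, 0.997, -0.001, -0.0]
ft_force: [2.5, -0.2, 0.3]
grip_width: 0.0344
grasp_force: 1.0
```

Emit:
{"method": "drive_tool", "body": {
  "increments": [
    [[-1,0.1,0],[0,0,0],0.4],
    [[-1,0.2,0],[0,0,0],0.4]
  ]
}}

```text
clock: 10.98
eef_pos: [0.5374, 0.0198, 0.0527]
tool_rot: [0.073, 0.997, -0.0, 0.001]
ft_force: [6.4, 1.6, -2.9]
grip_width: 0.0344
grasp_force: 2.9
```

Emit:
{"method": "drive_tool", "body": {
  "increments": [
    [[-1,0.1,0],[0,0,0],0.4],
    [[0,0,0],[0,0,0],0.4]
  ]
}}

```text
clock: 11.15
eef_pos: [0.5373, 0.0202, 0.053]
tool_rot: [0.073, 0.997, 0.0, 0.002]
ft_force: [6.9, 1.3, -1.8]
grip_width: 0.034
grasp_force: 3.0
```

```bash
python3 s.py
cat > q.py <<'E'
from h import *
# fit stand (lip-top corners) and coaster in the top view, numbers only
p=camera('top')
S=np.array([.56338,.03569,-.14369])
for x in silhouettes('coaster',p):
    if p['image'][x['region']].min(1).mean()>90:
        C0=back(p,np.argwhere(x['region'])[:,::-1].mean(0)[None],.061)[0]
        C,f=fitmask(p,x['region'],.1,.1,.061,[C0[0],C0[1],-.14]);print('coaster stand',world2stand(S,C[:2]).round(4),'rel deg',np.degrees(C[2]-S[2]).round(1),round(f),C.round(4))
E
python3 q.py; python3 look.py c2
```

```text
11.15 [ 0.038  0.455 -0.181  0.932 -0.     0.183] [0.5373 0.0202 0.053 ] [ 6.9  1.3 -1.8]
tool axes
 [[-0.989  0.145  0.003]
 [ 0.145  0.989  0.   ]
 [-0.003  0.001 -1.   ]]
rotvec deg to goal yaw -8.2 [-0.01  0.19  0.13]
coaster stand [-0.0742  0.0482] rel deg 14.6 1082 [0.4968 0.0941 0.1104]
coaster stand [ 0.0789 -0.2485] rel deg 0.2 290 [ 0.6058 -0.2216 -0.1402]
```

View pics/c2.png

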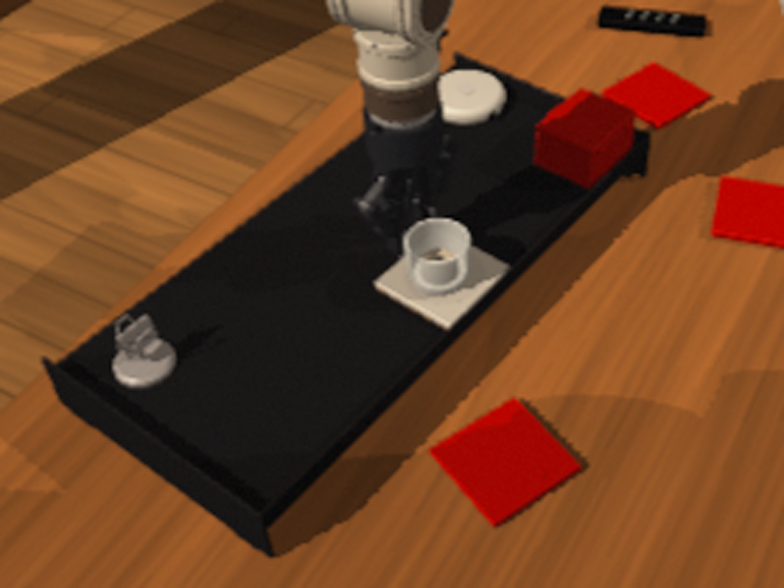

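The coaster at (442,275) lies flush with the back lip, and the cup at (437,250) is still near the middle. Next I measure its position along the lip.

Run:
```python
from h import *
p=camera('side');S=np.array([.56338,.03569,-.14369])
def g(l): return np.array(l)/2.8+[100,130]
P=back(p,g([[375,285],[445,327],[508,268]]),.061)[:,:2];print(world2stand(S,P).round(4))
print('stand end/back outer lip-top corners', world2stand(S,back(p,g([[266,515],[45,362],[645,140]]),.068)[:,:2]).round(4))
for ys in(-.1,): print(stand2world(S,[-.083,ys]))
```

```text
[[-0.0387  0.0575]
 [-0.129   0.0607]
 [-0.1314 -0.0386]]
stand end/back outer lip-top corners [[-0.1412  0.3094]
 [ 0.1369  0.313 ]
 [-0.1419 -0.2895]]
[ 0.46691576 -0.05139416]
```

Emit:
{"method": "drive_tool", "body": {
  "increments": [
    [[10,-1.4,0],[0,0,0],0.4],
    [[10,-1.4,0],[0,0,0],0.4],
    [[10,-1.4,15],[0,0,0],0.4],
    [[0,0,30],[0,0,0],0.4],
    [[0,0,30],[0,0,0],0.4],
    [[0,0,20],[0,0,0],0.4],
    [[0,0,0],[0,0,0],0.4]
  ]
}}

```text
clock: 11.93
eef_pos: [0.567, 0.0156, 0.1521]
tool_rot: [0.073, 0.997, -0.0, 0.003]
ft_force: [2.3, 1.2, -0.7]
grip_width: 0.0343
grasp_force: 0.0
```

Emit:
{"method": "drive_tool", "body": {
  "increments": [
    [[-12,-6,0],[0,0,7],0.4],
    [[-12,-6,0],[0,0,7],0.4],
    [[-12,-6,0],[0,0,7],0.4],
    [[-12,-6,0],[0,0,7],0.4],
    [[-12,-6,0],[0,0,7],0.4],
    [[-12,-6,0],[0,0,7],0.4],
    [[-12,-6,0],[0,0,7],0.4],
    [[-15,-5,0],[0,0,7],0.4]
  ]
}}

```text
clock: 12.6
eef_pos: [0.4642, -0.0317, 0.1462]
tool_rot: [-0.407, 0.913, -0.0, -0.002]
ft_force: [0.3, 0.6, -0.3]
grip_width: 0.034
grasp_force: 0.0
```

Emit:
{"method": "drive_tool", "body": {
  "increments": [
    [[0,0,0],[0,0,7],0.4],
    [[0,0,0],[0,0,7],0.4],
    [[0,0,0],[0,0,7],0.4],
    [[0,0,0],[0,0,7],0.4],
    [[0,0,0],[0,0,6],0.4],
    [[0,0,0],[0,0,0],0.4]
  ]
}}

```text
clock: 13.1
eef_pos: [0.4644, -0.0314, 0.1462]
tool_rot: [-0.655, 0.756, 0.0, -0.001]
ft_force: [-0.0, 0.3, 0.3]
grip_width: 0.0341
grasp_force: 0.0
```

```bash
sed -i "s/'z',171.8/'z',261.8/" s.py; python3 s.py
```

```text
13.1 [-6.700e-02  2.320e-01 -2.360e-01  1.105e+00 -1.000e-03 -1.494e+00] [ 0.4644 -0.0314  0.1462] [-0.   0.3  0.3]
tool axes
 [[-0.143 -0.99  -0.002]
 [-0.99   0.143 -0.001]
 [ 0.001  0.002 -1.   ]]
rotvec deg to goal yaw -8.2 [ 0.05 -0.14  0.03]
```

Well aligned. Now I descend to z = 0.052 and push along stand +y, direction (0.143, 0.990).

Emit:
{"method": "drive_tool", "body": {
  "increments": [
    [[1,0,-30],[0,0,0],0.4],
    [[1,0,-30],[0,0,0],0.4],
    [[1,0,-20],[0,0,0],0.4],
    [[0,0,-9],[0,0,0],0.4],
    [[0,0,-4],[0,0,0],0.4],
    [[0,0,0],[0,0,0],0.4]
  ]
}}

```text
clock: 13.6
eef_pos: [0.4681, -0.0315, 0.0536]
tool_rot: [-0.653, 0.757, 0.0, -0.001]
ft_force: [0.3, 0.3, 1.0]
grip_width: 0.0344
grasp_force: 0.0
```

```bash
python3 s.py
```

```text
13.6 [-6.600e-02  3.430e-01 -3.600e-01  8.700e-01 -1.000e-03 -1.491e+00] [ 0.4681 -0.0315  0.0536] [0.3 0.3 1. ]
tool axes
 [[-0.146 -0.989 -0.001]
 [-0.989  0.146 -0.001]
 [ 0.001  0.001 -1.   ]]
rotvec deg to goal yaw -8.2 [ 0.06 -0.08  0.2 ]
```

Emit:
{"method": "drive_tool", "body": {
  "increments": [
    [[0.5,4,-0.5],[0,0,0],0.4],
    [[0.5,4,-0.5],[0,0,0],0.4],
    [[0.5,4,0],[0,0,0],0.4],
    [[0.5,4,0],[0,0,0],0.4],
    [[0.5,4,0],[0,0,0],0.4],
    [[0.5,4,0],[0,0,0],0.4],
    [[0.5,4,0],[0,0,0],0.4],
    [[0.5,4,0],[0,0,0],0.4]
  ]
}}

```text
clock: 14.27
eef_pos: [0.4736, 0.0001, 0.0538]
tool_rot: [-0.654, 0.757, -0.002, -0.0]
ft_force: [0.7, -2.9, 2.9]
grip_width: 0.034
grasp_force: 1.9
```

Emit:
{"method": "drive_tool", "body": {
  "increments": [
    [[0.5,4,0],[0,0,0],0.4],
    [[0.5,4,0],[0,0,0],0.4],
    [[0.5,4,0],[0,0,0],0.4],
    [[0.5,4,0],[0,0,0],0.4],
    [[0.5,4,0],[0,0,0],0.4],
    [[0.5,4,0],[0,0,0],0.4],
    [[0.5,4,0],[0,0,0],0.4],
    [[0.5,4,0],[0,0,0],0.4]
  ]
}}

```text
clock: 14.93
eef_pos: [0.4772, 0.0328, 0.0533]
tool_rot: [-0.654, 0.757, -0.001, -0.0]
ft_force: [1.9, -4.3, 1.2]
grip_width: 0.0343
grasp_force: 1.8
```

Emit:
{"method": "drive_tool", "body": {
  "increments": [
    [[0.5,4,0],[0,0,0],0.4],
    [[0.5,4,0],[0,0,0],0.4],
    [[0.5,4,0],[0,0,0],0.4],
    [[0.5,4,0],[0,0,0],0.4],
    [[0.5,4,0],[0,0,0],0.4],
    [[0.5,4,0],[0,0,0],0.4],
    [[0.5,4,0],[0,0,0],0.4],
    [[0.5,4,0],[0,0,0],0.4]
  ]
}}

```text
clock: 15.6
eef_pos: [0.481, 0.0648, 0.0533]
tool_rot: [-0.654, 0.757, -0.001, -0.0]
ft_force: [1.5, -4.4, 0.1]
grip_width: 0.034
grasp_force: 1.8
```

```bash
python3 s.py; python3 look.py c3
```

```text
15.6 [ 1.35e-01  3.69e-01 -3.20e-01  8.81e-01 -1.00e-03 -1.29e+00] [0.481  0.0648 0.0533] [ 1.5 -4.4  0.1]
tool axes
 [[-0.145 -0.989  0.001]
 [-0.989  0.145 -0.001]
 [ 0.001 -0.001 -1.   ]]
rotvec deg to goal yaw -8.2 [0.07 0.05 0.14]
```

View pics/c3.png

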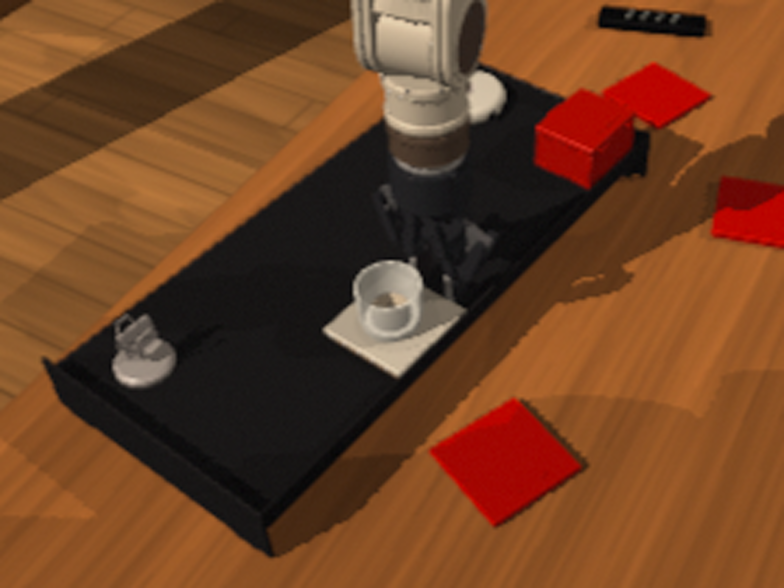

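The coaster at (395,325) is sliding squarely along the back lip, with the cup at (388,298) steady. I'll continue.

Emit:
{"method": "drive_tool", "body": {
  "increments": [
    [[0.5,4,0],[0,0,0],0.4],
    [[0.5,4,0],[0,0,0],0.4],
    [[0.5,4,0],[0,0,0],0.4],
    [[0.5,4,0],[0,0,0],0.4],
    [[0.5,4,0],[0,0,0],0.4],
    [[0.5,4,0],[0,0,0],0.4],
    [[0.5,4,0],[0,0,0],0.4],
    [[0.5,4,0],[0,0,0],0.4]
  ]
}}

```text
clock: 16.32
eef_pos: [0.4851, 0.0968, 0.0533]
tool_rot: [-0.654, 0.757, -0.001, -0.0]
ft_force: [1.6, -3.8, 0.6]
grip_width: 0.0341
grasp_force: 1.6
```

Emit:
{"method": "drive_tool", "body": {
  "increments": [
    [[0.5,4,0],[0,0,0],0.4],
    [[0.5,4,0],[0,0,0],0.4],
    [[0.5,4,0],[0,0,0],0.4],
    [[0.5,4,0],[0,0,0],0.4],
    [[0.5,4,0],[0,0,0],0.4],
    [[0.5,4,0],[0,0,0],0.4],
    [[0.5,4,0],[0,0,0],0.4],
    [[0.5,4,0],[0,0,0],0.4]
  ]
}}

```text
clock: 16.98
eef_pos: [0.4892, 0.1287, 0.0534]
tool_rot: [-0.654, 0.757, -0.001, 0.0]
ft_force: [2.2, -3.4, 0.3]
grip_width: 0.034
grasp_force: 1.7
```

Emit:
{"method": "drive_tool", "body": {
  "increments": [
    [[0.5,4,0],[0,0,0],0.4],
    [[0.5,4,0],[0,0,0],0.4],
    [[0.5,4,0],[0,0,0],0.4],
    [[0.5,4,0],[0,0,0],0.4],
    [[0.5,4,0],[0,0,0],0.4],
    [[0.5,4,0],[0,0,0],0.4],
    [[0.5,4,0],[0,0,0],0.4],
    [[0.5,4,0],[0,0,0],0.4]
  ]
}}

```text
clock: 17.65
eef_pos: [0.4931, 0.1607, 0.0534]
tool_rot: [-0.654, 0.757, -0.001, -0.0]
ft_force: [2.8, -4.7, 0.5]
grip_width: 0.0339
grasp_force: 2.0
```

Emit:
{"method": "drive_tool", "body": {
  "increments": [
    [[0.6,4,0],[0,0,0],0.4],
    [[0.6,4,0],[0,0,0],0.4],
    [[0.6,4,0],[0,0,0],0.4],
    [[0.6,4,0],[0,0,0],0.4],
    [[0.6,4,0],[0,0,0],0.4],
    [[0.6,4,0],[0,0,0],0.4],
    [[0.6,4,0],[0,0,0],0.4],
    [[0.6,4,0],[0,0,0],0.4]
  ]
}}

```text
clock: 18.32
eef_pos: [0.4978, 0.1928, 0.0534]
tool_rot: [-0.654, 0.757, -0.001, -0.0]
ft_force: [1.5, -4.5, 1.2]
grip_width: 0.0341
grasp_force: 2.0
```

Emit:
{"method": "drive_tool", "body": {
  "increments": [
    [[0.6,4,0],[0,0,0],0.4],
    [[0.6,4,0],[0,0,0],0.4],
    [[0.5,3,0],[0,0,0],0.4],
    [[0.5,3,0],[0,0,0],0.4],
    [[0.3,2,0],[0,0,0],0.4],
    [[0.3,2,0],[0,0,0],0.4],
    [[0,0,0],[0,0,0],0.4]
  ]
}}

```text
clock: 18.9
eef_pos: [0.5005, 0.2111, 0.0533]
tool_rot: [-0.654, 0.756, -0.0, 0.0]
ft_force: [1.1, -1.5, 1.7]
grip_width: 0.0338
grasp_force: 1.1
```

```bash
python3 s.py; python3 look.py c4; python3 q.py
```

```text
18.9 [ 3.990e-01  4.660e-01 -1.620e-01  9.430e-01 -1.000e-03 -1.026e+00] [0.5005 0.2111 0.0533] [ 1.1 -1.5  1.7]
tool axes
 [[-0.144 -0.99   0.001]
 [-0.99   0.144 -0.   ]
 [ 0.    -0.001 -1.   ]]
rotvec deg to goal yaw -8.2 [0.02 0.04 0.11]
```

View pics/c4.png

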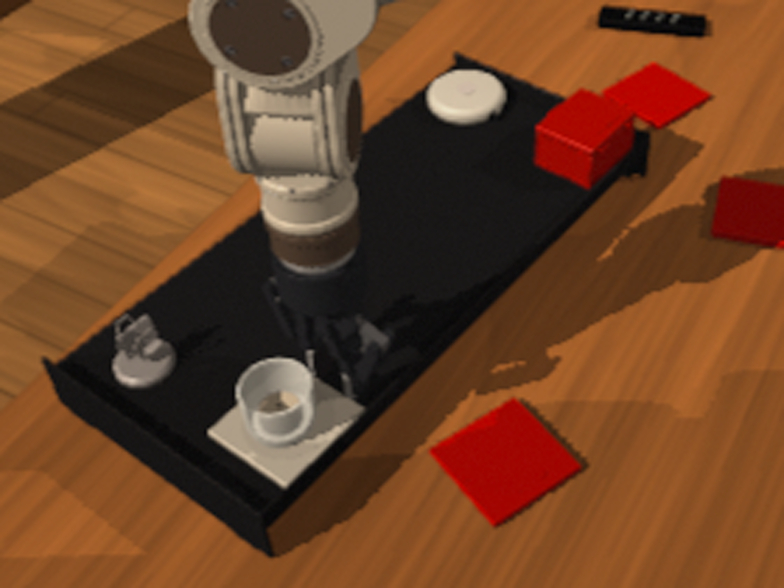

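The coaster at (285,430) is about 30 mm from the end lip and still square. I'll close the gap more slowly.

Emit:
{"method": "drive_tool", "body": {
  "increments": [
    [[0.4,3,0],[0,0,0],0.4],
    [[0.4,3,0],[0,0,0],0.4],
    [[0.4,3,0],[0,0,0],0.4],
    [[0.4,3,0],[0,0,0],0.4],
    [[0.4,3,0],[0,0,0],0.4],
    [[0.4,3,0],[0,0,0],0.4],
    [[0.3,2,0],[0,0,0],0.4],
    [[0.3,2,0],[0,0,0],0.4]
  ]
}}

```text
clock: 19.72
eef_pos: [0.5035, 0.2328, 0.0531]
tool_rot: [-0.654, 0.757, -0.001, -0.0]
ft_force: [-0.5, -0.9, 0.1]
grip_width: 0.0343
grasp_force: 0.9
```

Emit:
{"method": "drive_tool", "body": {
  "increments": [
    [[0.2,1.5,0],[0,0,0],0.4],
    [[0.2,1.5,0],[0,0,0],0.4],
    [[0.2,1.5,0],[0,0,0],0.4]
  ]
}}

```text
clock: 19.97
eef_pos: [0.5041, 0.2371, 0.0532]
tool_rot: [-0.654, 0.757, -0.001, -0.0]
ft_force: [-0.5, -1.7, -1.4]
grip_width: 0.0342
grasp_force: 0.8
```

Emit:
{"method": "drive_tool", "body": {
  "increments": [
    [[0.2,1.5,0],[0,0,0],0.4],
    [[0.2,1.5,0],[0,0,0],0.4]
  ]
}}

```text
clock: 20.13
eef_pos: [0.5046, 0.24, 0.0533]
tool_rot: [-0.654, 0.757, -0.001, -0.0]
ft_force: [0.0, -1.5, -1.6]
grip_width: 0.0346
grasp_force: 0.8
```

Emit:
{"method": "drive_tool", "body": {
  "increments": [
    [[0.1,1,0],[0,0,0],0.4],
    [[0.1,1,0],[0,0,0],0.4]
  ]
}}

```text
clock: 20.3
eef_pos: [0.5048, 0.242, 0.0533]
tool_rot: [-0.654, 0.757, -0.001, -0.0]
ft_force: [-0.6, -1.6, -0.7]
grip_width: 0.0342
grasp_force: 0.8
```

Emit:
{"method": "drive_tool", "body": {
  "increments": [
    [[0.1,1,0],[0,0,0],0.4],
    [[0.1,1,0],[0,0,0],0.4]
  ]
}}

```text
clock: 20.47
eef_pos: [0.505, 0.2435, 0.0533]
tool_rot: [-0.654, 0.757, -0.001, -0.0]
ft_force: [-0.6, -4.2, 1.0]
grip_width: 0.0342
grasp_force: 2.3
```

Emit:
{"method": "drive_tool", "body": {
  "increments": [
    [[0.1,1,0],[0,0,0],0.4],
    [[0,0,0],[0,0,0],0.4]
  ]
}}

```text
clock: 20.63
eef_pos: [0.5049, 0.2435, 0.0533]
tool_rot: [-0.654, 0.757, -0.002, -0.001]
ft_force: [-0.3, -5.6, 0.6]
grip_width: 0.0342
grasp_force: 2.8
```

Emit:
{"method": "drive_tool", "body": {
  "increments": [
    [[0.1,1,0],[0,0,0],0.4],
    [[0,0,0],[0,0,0],0.4]
  ]
}}

```text
clock: 20.8
eef_pos: [0.5049, 0.2436, 0.0533]
tool_rot: [-0.653, 0.757, -0.003, -0.002]
ft_force: [-0.1, -7.6, 2.2]
grip_width: 0.0338
grasp_force: 4.0
```

Emit:
{"method": "drive_tool", "body": {
  "increments": [
    [[-0.7,-5,0],[0,0,0],0.4],
    [[-1.4,-10,0],[0,0,0],0.4],
    [[-2,-15,10],[0,0,0],0.4],
    [[0,-10,30],[0,0,0],0.4],
    [[0,-30,30],[0,0,0],0.4],
    [[0,-40,30],[0,0,0],0.4],
    [[0,-40,0],[0,0,0],0.4],
    [[0,0,0],[0,0,0],0.4]
  ]
}}

```text
clock: 21.47
eef_pos: [0.5022, 0.0971, 0.151]
tool_rot: [-0.651, 0.759, -0.003, 0.001]
ft_force: [-0.7, 0.4, -0.7]
grip_width: 0.0341
grasp_force: 0.0
```

```bash
python3 s.py; python3 q.py
python3 - <<'E'
from h import *
a=[]
p=camera('side');a.append(cv2.resize(p['image'][230:340,100:260,::-1],(640,440),interpolation=2))
t=camera('top');print(t['K'][0,0]);a.append(cv2.resize(t['image'][120:220,145:265,::-1],(528,440),interpolation=2))
b=np.hstack(a);cv2.imwrite('pics/d1.png',cv2.resize(b,None,fx=.68,fy=.68,interpolation=3))
for x in silhouettes('cup',t):print('cup',x['conf'],x['bbox'])
E
```

```text
21.4667 [ 0.193  0.308 -0.119  1.138 -0.004 -1.225] [0.5022 0.0971 0.151 ] [-0.7  0.4 -0.7]
tool axes
 [[-0.152 -0.988  0.006]
 [-0.988  0.152 -0.003]
 [ 0.002 -0.007 -1.   ]]
rotvec deg to goal yaw -8.2 [0.16 0.36 0.55]
coaster stand [-0.0856  0.2573] rel deg -1.1 422 [ 0.5155  0.3026 -0.1621]
502.90411604821014
cup 0.56 [158.3, 185.9, 183.5, 200.4]
```

View pics/d1.png

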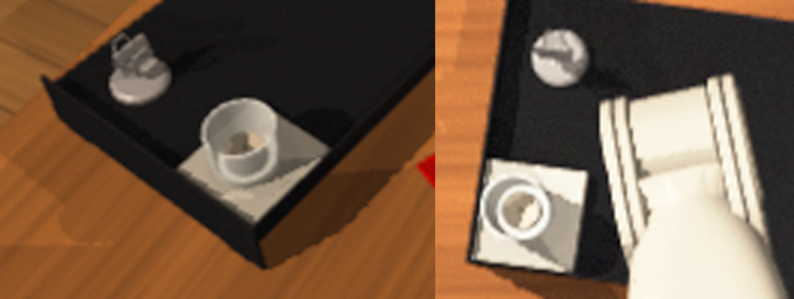

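In both views the coaster sits in the left back corner, with the cup near its middle once parallax is allowed for. I'll finish with a gentle nudge from the front so it seats on the back lip.

Emit:
{"method": "drive_tool", "body": {
  "increments": [
    [[11,0,0],[0,0,-7],0.4],
    [[11,0,0],[0,0,-7],0.4],
    [[11,12,0],[0,0,-7],0.4],
    [[11,20,0],[0,0,-7],0.4],
    [[11,20,0],[0,0,-7],0.4],
    [[11,25,0],[0,0,-7],0.4],
    [[11,25,0],[0,0,-7],0.4],
    [[11,25,0],[0,0,-7],0.4]
  ]
}}

```text
clock: 22.38
eef_pos: [0.5887, 0.2329, 0.1469]
tool_rot: [-0.22, 0.975, -0.001, -0.001]
ft_force: [0.3, -0.1, -0.9]
grip_width: 0.0342
grasp_force: 0.0
```

Emit:
{"method": "drive_tool", "body": {
  "increments": [
    [[0,25,0],[0,0,-7],0.4],
    [[0,25,0],[0,0,-7],0.4],
    [[0,5,0],[0,0,-7],0.4],
    [[0,0,0],[0,0,-7],0.4],
    [[0,0,0],[0,0,-5.5],0.4],
    [[0,0,0],[0,0,0],0.4]
  ]
}}

```text
clock: 22.88
eef_pos: [0.588, 0.2871, 0.1466]
tool_rot: [0.067, 0.998, -0.001, -0.001]
ft_force: [-0.2, 0.2, 0.2]
grip_width: 0.0342
grasp_force: 0.0
```

```bash
sed -i "s/'z',261.8/'z',171.8/" s.py; python3 s.py
```

```text
22.8833 [ 0.454  0.595  0.323  1.302 -0.     0.589] [0.588  0.2871 0.1466] [-0.2  0.2  0.2]
tool axes
 [[-0.991  0.134 -0.003]
 [ 0.134  0.991 -0.002]
 [ 0.003 -0.002 -1.   ]]
rotvec deg to goal yaw -8.2 [ 0.1  -0.18 -0.47]
```

Emit:
{"method": "drive_tool", "body": {
  "increments": [
    [[4,-3,-30],[0,0,-0.5],0.4],
    [[0,0,-30],[0,0,0],0.4],
    [[0,0,-20],[0,0,0],0.4],
    [[0,0,-9],[0,0,0],0.4],
    [[0,0,-4],[0,0,0],0.4],
    [[0,0,0],[0,0,0],0.4]
  ]
}}

```text
clock: 23.38
eef_pos: [0.5926, 0.2825, 0.054]
tool_rot: [0.072, 0.997, -0.001, -0.001]
ft_force: [-1.2, 0.1, 0.5]
grip_width: 0.0343
grasp_force: 0.0
```

Emit:
{"method": "drive_tool", "body": {
  "increments": [
    [[-2,0.3,0],[0,0,0],0.4],
    [[-2,0.3,0],[0,0,0],0.4],
    [[-2,0.3,0],[0,0,0],0.4],
    [[-2,0.3,0],[0,0,0],0.4],
    [[-2,0.3,0],[0,0,0],0.4],
    [[0,0,0],[0,0,0],0.4]
  ]
}}

```text
clock: 23.88
eef_pos: [0.5829, 0.2838, 0.0554]
tool_rot: [0.073, 0.997, -0.0, -0.0]
ft_force: [-0.0, -0.3, 0.3]
grip_width: 0.0347
grasp_force: 0.0
```

Emit:
{"method": "drive_tool", "body": {
  "increments": [
    [[-1,0.1,0],[0,0,0],0.4],
    [[-1,0.2,0],[0,0,0],0.4],
    [[0,0,0],[0,0,0],0.4]
  ]
}}

```text
clock: 24.13
eef_pos: [0.581, 0.2839, 0.0548]
tool_rot: [0.073, 0.997, -0.001, -0.001]
ft_force: [0.1, 0.5, 0.2]
grip_width: 0.0342
grasp_force: 0.0
```

Emit:
{"method": "drive_tool", "body": {
  "increments": [
    [[-1,0.1,-2],[0,0,0],0.4],
    [[-1,0.2,0],[0,0,0],0.4],
    [[-1,0.1,0],[0,0,0],0.4]
  ]
}}

```text
clock: 24.38
eef_pos: [0.5779, 0.2842, 0.0525]
tool_rot: [0.073, 0.997, -0.001, -0.001]
ft_force: [0.8, -0.7, -0.6]
grip_width: 0.0342
grasp_force: 0.0
```

Emit:
{"method": "drive_tool", "body": {
  "increments": [
    [[-1,0.1,0],[0,0,0],0.4],
    [[-1,0.2,0],[0,0,0],0.4]
  ]
}}

```text
clock: 24.55
eef_pos: [0.576, 0.2846, 0.0527]
tool_rot: [0.073, 0.997, -0.001, -0.001]
ft_force: [0.4, 0.7, 0.3]
grip_width: 0.034
grasp_force: 0.0
```

Emit:
{"method": "drive_tool", "body": {
  "increments": [
    [[-1,0.1,0],[0,0,0],0.4],
    [[0,0,0],[0,0,0],0.4]
  ]
}}

```text
clock: 24.72
eef_pos: [0.5759, 0.2847, 0.053]
tool_rot: [0.073, 0.997, -0.001, 0.0]
ft_force: [2.6, 0.1, -1.6]
grip_width: 0.0342
grasp_force: 1.4
```

Emit:
{"method": "drive_tool", "body": {
  "increments": [
    [[-1,0.1,0],[0,0,0],0.4],
    [[-1,0.2,0],[0,0,0],0.4],
    [[0,0,0],[0,0,0],0.4]
  ]
}}

```text
clock: 24.97
eef_pos: [0.5759, 0.2847, 0.0536]
tool_rot: [0.073, 0.997, -0.001, 0.002]
ft_force: [7.0, -1.9, -1.9]
grip_width: 0.0342
grasp_force: 3.5
```

Emit:
{"method": "drive_tool", "body": {
  "increments": [
    [[5,-0.7,0],[0,0,0],0.4],
    [[8,-1,0],[0,0,0],0.4],
    [[0,0,15],[0,0,0],0.4],
    [[0,0,30],[0,0,0],0.4],
    [[0,0,40],[0,0,0],0.4],
    [[0,-30,20],[0,0,0],0.4],
    [[0,-40,0],[0,0,0],0.4],
    [[0,-40,0],[0,0,0],0.4]
  ]
}}

```text
clock: 25.63
eef_pos: [0.5873, 0.1738, 0.1602]
tool_rot: [0.071, 0.997, 0.0, 0.001]
ft_force: [0.9, -0.9, -1.4]
grip_width: 0.0337
grasp_force: 0.0
```

Emit:
{"method": "drive_tool", "body": {
  "increments": [
    [[0,-40,0],[0,0,0],0.4],
    [[0,-40,0],[0,0,0],0.4],
    [[0,-40,0],[0,0,0],0.4],
    [[0,0,0],[0,0,0],0.4],
    [[0,0,0],[0,0,0],0.4]
  ]
}}

```text
clock: 26.05
eef_pos: [0.586, 0.0509, 0.1579]
tool_rot: [0.075, 0.997, -0.0, -0.001]
ft_force: [0.6, 0.4, -0.3]
grip_width: 0.034
grasp_force: 0.0
```

```bash
python3 q.py
python3 - <<'E'
from h import *
a=[]
p=camera('side');a.append(cv2.resize(p['image'][230:340,100:260,::-1],(640,440),interpolation=2))
t=camera('top');a.append(cv2.resize(t['image'][120:220,145:265,::-1],(528,440),interpolation=2))
cv2.imwrite('pics/d2.png',cv2.resize(np.hstack(a),None,fx=.68,fy=.68,interpolation=3))
E
```

```text
coaster stand [-0.086   0.2578] rel deg -0.7 398 [ 0.5152  0.3031 -0.1556]
```

View pics/d2.png

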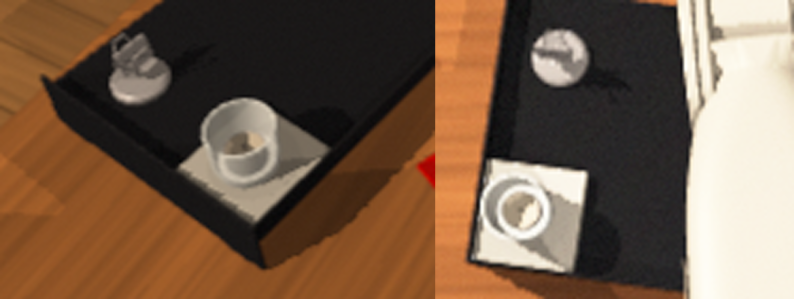

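The coaster is square and snug in the corner, the cup is near its middle, the clip holder hasn't moved and the arm is clear. Handing in.

```bash
python3 -c "
from workcell import *
print(job_done())"
```

```text
the job is handed in; nothing more can be done
None
```

I pushed the coaster, cup still on it, into the empty left back corner until it stopped against both lips, then handed the job in at about 26 s. The last camera fit put it square to within 1 degree with the cup near its middle, but the hand-in returned no verdict.

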